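# Fit the short tool rest to the lathe

## Robot

A 6-joint arm with a two-finger parallel gripper is mounted at the origin on the work surface. World frame = base frame: x ahead of the robot, y to its left, z up, the work surface at z = 0. Lengths are in m, angles in rad, forces in N, time in s.
With the tool pointing down it reaches from about 0.375 to 0.9 m from the base axis. Payload 3.1 kg.
Tool frame: the origin (TCP) lies at the very end of the fingers, on their centre line; the grasp point (between the pads) lies 19 mm behind it; z points along the fingers, y is the direction in which the jaws open and shut (so a half turn about z gives the same grasp; the last joint's range is limited). The gripper opens to 85 mm and grips with 20 to 120 N. Pads are 22 mm wide; open, the fingers measure 114 mm over their backs; the gripper's body (76 mm by 85 mm) begins 54 mm behind the grasp point. The pads swing forward as they close: fully open they stand 13 mm farther back than shut.
Start: joints at [1, 0.527, 1.433, -0, 1.181, -0.178], TCP at [0.239, 0.577, 0.231] pointing down, gripper open.
Joint ranges: [-3.08, 3.08], [-0.75, 2.2], [0.22, 2.44], [-1.43, 4.57], [0, 2.65], [-2.85, 2.85]. Speed limits (rad/s): [2.79, 2.79, 3.14, 3.14, 3.14, 3.14].

## Interface

Orientations are given as a unit quaternion [x, y, z, w].
In Python, from station import manip gives the robot as it stands. The module is installed in compiled form; this text tells all that it offers.
- The arm moves only by the tool send_rows, never from a script. Its argument "commands" is a list of rows, each an object with "delta_pos": the shift along the world's x, y, z in cm, a list of three; "yaw": the turn about the world's z in rad. A call has 1 to 10 rows; each row shifts and turns the pose as measured when the row begins; what a row does not reach is not made up. A row lasts 1/8 s, in which the tool goes at most 62.5 mm and 10.7 degrees, less where a joint would pass 70% of its speed; a pose out of reach is approached as far as the arm can. A call is refused whole if a number of a shift passes 6.25 or a number of a turn 0.188, either way. A call with a gripper value outside its range is refused whole. "grip" is the closure, from -1 (fully open) to 1 (shut), set as the call begins (left out, the last holds). The fingers move at their own pace and stop on an object; "force" is the grip in N (left out, the last holds). Time passes only in rows, so rows that do not move let the fingers close. It gives the time, the measured TCP pose, the force and the opening at its end, in the units of the state.
- manip.sense(): the state, without advancing time (a new reading comes with each control period).
- manip.snapshot(name): name is "scene" or "top" or "wrist"; returns the picture (400x640x3 uint8, blue, green, red); there is no depth.
- manip.get_calibration(name): a dict with "fx", "fy", "cx", "cy" (pixels), "dist_coeffs" ([k1, k2, p1, p2, k3] as OpenCV has them; the pictures are not rectified), "world_to_cam" (4x4, takes a point from world to camera coordinates); the wrist camera has in their place "mount" (4x4, takes a point from camera to tool coordinates, whose origin is the TCP and whose axes are the flange's). Camera axes: x right, y down, z forward; pixel columns grow to the right and rows downward; lengths in m; the calibration is good to about 2 mm. A picture is of the moment at which its call begins: read the wrist's pose just before it. get_calibration takes no time and is no camera call.
- manip.sign_off(): hands the job in, once; it reports no verdict.
The state is a dict: "t": time; "q": joint angles; "qd": joint speeds; "tau": joint torques, N m; "tcp_pos": TCP position; "tool_rot": TCP orientation; "force": force on the tool from outside, world axes, zero at the start; "ft_torque": the same for the moment, N m; "finger_gap": opening from 0.0 (shut) to 1.0 (fully open).
Only numpy, scipy, OpenCV 4.12 (cv2) and the standard library are available. Lean on these libraries where they do the work, as an engineer would, in place of code of your own. Each camera call takes 0.05 s, during which the arm holds its last target. There are 200 camera calls.

## Task

Take the short straight tool rest out of the wooden storage block and lower its post into the upright tube at the robot's end of the lathe's banjo (the slotted arm on the bed), without dropping it, until its collar sits on the tube's rim. Leave it there with its bar lying along the lathe, parallel to the bed, and let go. Leave the long rest and the curved rest where they stand in the block.

Things in the scene. Friction and masses are not known exactly. Their poses are not given: they have to be found in the camera images.
- rest_short: Short T-shaped metal rest, 0.36-0.6 kg; sizes in mm. Bar 130 long, 18 wide, from 50 to 74 above origin (steel rod on top, to 80). Post diameter 16, reaching 50 below origin, last 12 tapered to 8. Stop collar diameter 52, from 0 to 10 above origin. Origin: post axis at collar underside; z up, x along bar. Starts upright in a wooden block, origin 60 above bench; grip across mid-bar, lift straight over 50.
- banjo_mouth (a point): Centre of the bore at the rim of the fixed upright tube (outside 54 mm, bore 32 mm, open through, 80 mm deep) on the near end of the dark slotted banjo arm reaching from the lathe bed to the robot. Rim 110 mm above bench. z up; y along the lathe bed (bar must lie along this y, either way round); x across the bed. Rest is home when its collar lies on the rim: its origin at this point's height.
- rest_long: Long straight rest, to be left: like the short one, same post, collar, origin and axes, but bar 240 mm long. The three rests stand 95 mm apart in a row in one fixed wooden block (60 mm high, 100 x 300 mm, three 23 mm holes right through), bars roughly across the row; which rest is in which hole varies.
- rest_curved: Curved rest, to be left: same post, collar and origin, but its bar is an S-shaped round bar 18 mm thick, about 220 mm long (along x), its centre line 64 mm above the origin. Stands in the same block.
Mind the look-alikes: they are no part of the job. Leave any yellow look-alike of the rest_short alone.

How it is judged:
On the way:
1. the short rest's post is in the holder, more than half its length deep, while the fingers still hold the rest (z of rest_short in the frame of banjo_mouth below 0.024 m and horizontal distance between rest_short and banjo_mouth below 0.015 m and contact force between the fingers and rest_short above 0.5 N), for 0.1 s.
At the end, for the whole second after the job is handed in: The short rest stands in the banjo's holder, collar on the rim (origin within 6 mm of the rim's height and 15 mm of the bore's axis, upright within 7 degrees), its bar parallel to the lathe bed within 20 degrees, at rest. The other two rests are within 30 mm of where they began (z of rest_short in the frame of banjo_mouth between -0.006 and 0.006 m and horizontal distance between rest_short and banjo_mouth below 0.015 m and angle between rest_short's own z axis and vertical below 0.12 rad and angle between the x axis of rest_short and the y axis of banjo_mouth, either way round below 0.35 rad and linear speed of rest_short below 0.02 m/s); the robot touches nothing.
It fails at once if the long rest is moved more than 30 mm (distance of rest_long from where it was at the start of the episode above 0.03 m).
It fails at once if the curved rest is moved more than 30 mm (distance of rest_curved from where it was at the start of the episode above 0.03 m).
It also fails if it takes over 42 s, if anything falls off the work surface, if the arm or the gripper's body presses on something with over 40 N, if the wrist force passes 120 N, or if a joint passes its speed limit or range.

## Working session

There is one attempt and no reset: what is moved stays moved. The work goes in short steps, Python scripts to look and compute and a tool call to move; the robot and the scene stay as the last step left them, time stands still between calls to the robot, and variables do not carry over. Pictures are saved under pics/ and viewed, about 8 in all and at most 12, crops included, and the job is handed in when it is done.

Besides the shell and the picture viewer there is one more tool, called after "Request:" as a command line: name --argument value ..., lists and objects as JSON in quotes. send_rows: Moves the arm, as the interface text tells. Its arguments: {"type":"object","properties":{"commands":{"type":"array","items":{"type":"object","properties":{"delta_pos":{"type":"array","items":{"type":"number"}},"yaw":{"type":"number"}}}},"grip":{"type":"number"},"force":{"type":"number"}},"required":["commands"]}

```bash
mkdir -p pics; cat > h.py <<'E'
import numpy as np, cv2, json
from station import manip
from scipy.spatial.transform import Rotation as R
def cam(name):
    c=manip.get_calibration(name)
    K=np.array([[c['fx'],0,c['cx']],[0,c['fy'],c['cy']],[0,0,1.]]);d=np.array(c['dist_coeffs'],float)
    if name=='wrist':
        s=manip.sense();T=np.eye(4);T[:3,:3]=R.from_quat(s['tool_rot']).as_matrix();T[:3,3]=s['tcp_pos']
        W=np.linalg.inv(T@np.array(c['mount']))
    else: W=np.array(c['world_to_cam'])
    return K,d,W
def onplane(C,px,z):
    K,d,W=C;u=cv2.undistortPoints(np.array(px,float).reshape(-1,1,2),K,d).reshape(-1,2)
    r=np.c_[u,np.ones(len(u))]@W[:3,:3];o=-W[:3,:3].T@W[:3,3]
    return o+r*((z-o[2])/r[:,2])[:,None]
def proj(C,P):
    K,d,W=C;return cv2.projectPoints(np.array(P,float).reshape(-1,1,3),cv2.Rodrigues(W[:3,:3])[0],W[:3,3],K,d)[0].reshape(-1,2)
E
python3 - <<'E'
from h import *
for n in ['top','scene','wrist']:
    C=cam(n); cv2.imwrite(f'pics/{n}0.png',manip.snapshot(n)); print(n,np.round(C[2],3).tolist(),C[0][0,0])
s=manip.sense();print(s['t'],s['tcp_pos'],s['tool_rot'],s['force'])
E
```

```text
top [[0.007, -1.0, 0.021, -0.138], [-0.981, -0.011, -0.194, 0.483], [0.194, -0.019, -0.981, 0.967], [0.0, 0.0, 0.0, 1.0]] 406.7783850019962
scene [[-0.663, 0.749, -0.014, 0.404], [0.553, 0.477, -0.684, -0.12], [-0.505, -0.461, -0.73, 1.322], [0.0, 0.0, 0.0, 1.0]] 488.35972390484324
wrist [[0.383, 0.924, -0.002, -0.624], [0.881, -0.365, 0.3, -0.038], [0.276, -0.117, -0.954, 0.38], [0.0, 0.0, 0.0, 1.0]] 319.2952205549875
0.15 [0.23890281 0.57693562 0.23053906] [ 1.95144878e-01  9.80774048e-01 -8.00578105e-04 -3.21819002e-04] [-0.6097303   0.26954098  0.20842469]
```

View pics/top0.png

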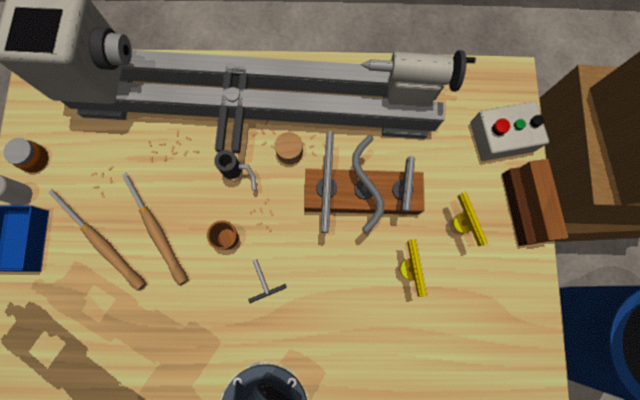

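View pics/scene0.png

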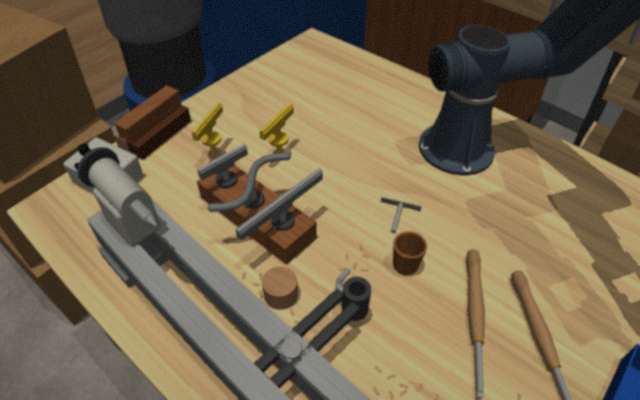

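Top view: the short rest is the right-hand one in the block, at about (408,183). The long rest is at (328,182), the curved one at (367,185), and the yellow decoys at (415,268) and (466,220). The tube mouth is at about (227,160). In the scene view the short rest is at (222,162) and the tube at (356,288).

```bash
python3 - <<'E'
from h import *
a=cv2.imread('pics/top0.png');b=cv2.imread('pics/scene0.png')
C=cam('top');D=cam('scene')
f=lambda im,x,y,w=80,h=70:cv2.resize(im[y:y+h,x:x+w],None,fx=5,fy=4.2,interpolation=cv2.INTER_CUBIC)
m=np.vstack([np.hstack([f(a,370,145),f(a,190,130)]),np.hstack([f(b,185,130),f(b,316,260)])])
cv2.imwrite('pics/crops.png',m)
hsv=cv2.cvtColor(a,cv2.COLOR_BGR2HSV);hsv2=cv2.cvtColor(b,cv2.COLOR_BGR2HSV)
for nm,H,CC,(x0,y0,x1,y1) in [('top',hsv,C,(385,145,430,220)),('scene',hsv2,D,(190,140,250,195))]:
    k=np.zeros(H.shape[:2],np.uint8);k[y0:y1,x0:x1]=((H[y0:y1,x0:x1,1]<75)&(H[y0:y1,x0:x1,2]>75))*255
    n,l,st,ce=cv2.connectedComponentsWithStats(k);i=1+np.argmax(st[1:,4])
    r=cv2.minAreaRect(np.argwhere(l==i)[:,::-1].astype(np.float32));print(nm,st[i],r)
    bp=cv2.boxPoints(r);o=np.argsort(np.linalg.norm(bp-bp[0],axis=1))
    e=np.array([(bp[0]+bp[o[1]])/2,(bp[o[2]]+bp[o[3]])/2]);P=onplane(CC,e,.138)
    print(P.round(4).tolist(),'mid',P.mean(0).round(4),'len',np.linalg.norm(P[0]-P[1]),'ang',np.arctan2(*(P[0]-P[1])[1::-1]))
for nm,H,CC,(x0,y0,x1,y1) in [('top',hsv,C,(205,140,250,190)),('scene',hsv2,D,(335,265,380,330))]:
    print(nm,'rim guess',onplane(CC,[[(227,159)],[(356,286)]][nm=='scene'],.11).round(4))
E
```

```text
top [403 156  12  55 393] ((408.77874755859375, 182.93441772460938), (8.0576810836792, 54.41197967529297), 5.19442892074585)
[[0.4633, -0.3238, 0.138], [0.5931, -0.3398, 0.138]] mid [ 0.5282 -0.3318  0.138 ] len 0.1308044411254088 ang 3.0187581860650545
scene [197 143  50  30 331] ((221.59902954101562, 158.1935272216797), (7.6395721435546875, 54.59498977661133), 62.90445327758789)
[[0.5947, -0.341, 0.138], [0.4666, -0.3185, 0.138]] mid [ 0.5306 -0.3297  0.138 ] len 0.13005900269681125 ang -0.1733089519344298
top rim guess [[0.5883 0.0969 0.11  ]]
scene rim guess [[0.5841 0.0976 0.11  ]]
```

View pics/crops.png

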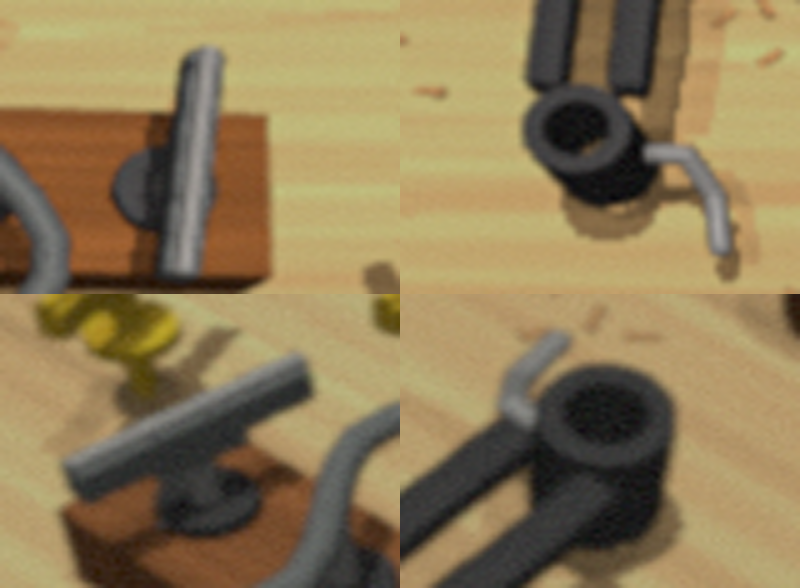

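```bash
python3 - <<'E'
from h import *
C=cam('top');D=cam('scene')
print('rim',onplane(C,[(226,160.3)],.11).round(4),onplane(D,[(357.4,289)],.11).round(4))
a=cv2.imread('pics/top0.png');g=cv2.cvtColor(a,cv2.COLOR_BGR2GRAY)
L=cv2.createLineSegmentDetector().detect(g)[0][:,0]
for l in L:
    if np.hypot(l[2]-l[0],l[3]-l[1])>60 and max(l[1],l[3])<135 and 110<min(l[0],l[2]) and max(l[0],l[2])<450:
        P=onplane(C,l.reshape(2,2),.08);d=P[1]-P[0];print(l.round(),'yaw off y',round(float(np.arctan(-d[0]/d[1])),3))
E
```

```text
rim [[0.585  0.0991 0.11  ]] [[0.5876 0.1036 0.11  ]]
[387.  97. 133.  81.] yaw off y -0.054
[114.  98. 442. 119.] yaw off y -0.053
[244.  73. 386.  82.] yaw off y -0.054
[127.  66. 226.  72.] yaw off y -0.054
[391.  52. 134.  49.] yaw off y -0.0
[218. 121. 128. 116.] yaw off y -0.05
[436.   4. 256.   1.] yaw off y 0.008
[380. 129. 305. 123.] yaw off y -0.066
[144.  50. 357.  63.] yaw off y -0.049
[254.   1. 164.   1.] yaw off y 0.011
```

Request:
send_rows --commands '[{"delta_pos": [2.2,-4,0.2],"yaw": 0.0245},{"delta_pos": [2.2,-4,0.2],"yaw": 0.0245},{"delta_pos": [2.2,-4,0.2],"yaw": 0.0245},{"delta_pos": [2.2,-4,0.2],"yaw": 0.0245},{"delta_pos": [2.2,-4,0.2],"yaw": 0.0245},{"delta_pos": [2.2,-4,0.2],"yaw": 0.0245},{"delta_pos": [2.2,-4,0.2],"yaw": 0.0245},{"delta_pos": [2.2,-4,0.2],"yaw": 0.0245},{"delta_pos": [2.2,-4,0.2],"yaw": 0.0245},{"delta_pos": [2.2,-4,0.2],"yaw": 0.0245}]' --grip -0.3

```text
t: 1.4
tcp_pos: [0.4616, 0.1664, 0.2488]
tool_rot: [0.066, 0.998, -0.001, -0.001]
force: [0.1, 0.2, -0.3]
finger_gap: 0.649
```

Request:
send_rows --commands '[{"delta_pos": [0.7,-5,0]},{"delta_pos": [0.7,-5,0]},{"delta_pos": [0.7,-5,0]},{"delta_pos": [0.7,-5,0]},{"delta_pos": [0.7,-5,0]},{"delta_pos": [0.7,-5,0]},{"delta_pos": [0.7,-5,0]},{"delta_pos": [0.6,-4.9,0]},{"delta_pos": [0.3,-4,0]},{"delta_pos": [0,0,0]}]'

```text
validation failed for argument at $.co...
```

```bash
python3 - <<'E'
from h import *
C=cam('wrist');s=manip.sense();im=manip.snapshot('wrist')
for z in (.14,):
    e=proj(C,[[.4652,-.321,z],[.594,-.3404,z],[.529,-.331,z]]);print(e.round(1))
cv2.imwrite('pics/w1.png',im);print(s['tcp_pos'],s['tool_rot'],s['q'],s['t'])
E
```

```text
[[-210.   265.8]
 [-149.6  378.1]
 [-178.7  325. ]]
[0.46158828 0.16638892 0.24877472] [ 6.60862254e-02  9.97812850e-01 -1.25074209e-03 -7.50637806e-04] [ 0.11912588  0.32487697  1.73917871 -0.0024749   1.07947462 -1.3182317 ] 1.4
```

View pics/w1.png

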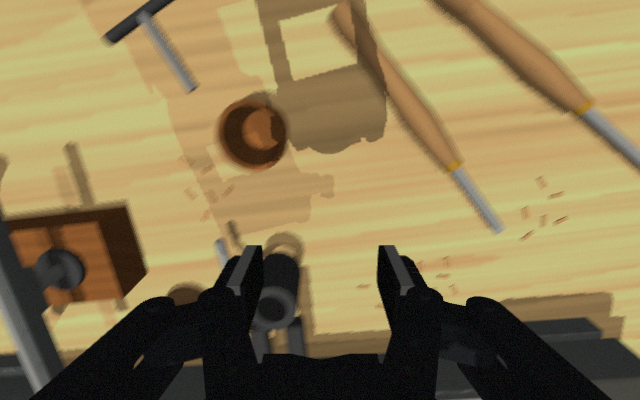

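The move was refused because the rows had no yaw, so this picture still shows the midway pose, with the tube at (272,305) and the long rest at left. I'll resend with yaw.

Request:
send_rows --commands '[{"delta_pos": [0.7,-5,0],"yaw": 0},{"delta_pos": [0.7,-5,0],"yaw": 0},{"delta_pos": [0.7,-5,0],"yaw": 0},{"delta_pos": [0.7,-5,0],"yaw": 0},{"delta_pos": [0.7,-5,0],"yaw": 0},{"delta_pos": [0.7,-5,0],"yaw": 0},{"delta_pos": [0.7,-5,0],"yaw": 0},{"delta_pos": [0.7,-5,0],"yaw": 0},{"delta_pos": [0.7,-5,0],"yaw": 0},{"delta_pos": [0.4,-4.7,0],"yaw": 0}]'

```text
t: 2.7
tcp_pos: [0.5329, -0.3473, 0.2474]
tool_rot: [0.067, 0.998, -0.001, 0.001]
force: [1.0, -0.7, 1.2]
finger_gap: 0.647
```

```bash
python3 - <<'E'
from h import *
C=cam('wrist');s=manip.sense();im=manip.snapshot('wrist')
e=proj(C,[[.4652,-.321,.14],[.594,-.3404,.14],[.529,-.331,.14]]);print(e.round(1))
cv2.imwrite('pics/w2.png',im);print(s['tcp_pos'],s['tool_rot'],s['q'],s['t'],s['finger_gap'])
E
```

```text
[[342.6 105.1]
 [337.1 259.9]
 [339.2 187.7]]
[ 0.53288622 -0.34729405  0.2474095 ] [ 0.06673991  0.9977689  -0.00127128  0.00117557] [-7.52766892e-01  5.24840156e-01  1.38823643e+00 -5.08224554e-04
  1.22508626e+00 -2.18981250e+00] 2.7 0.6471694310316122
```

View pics/w2.png

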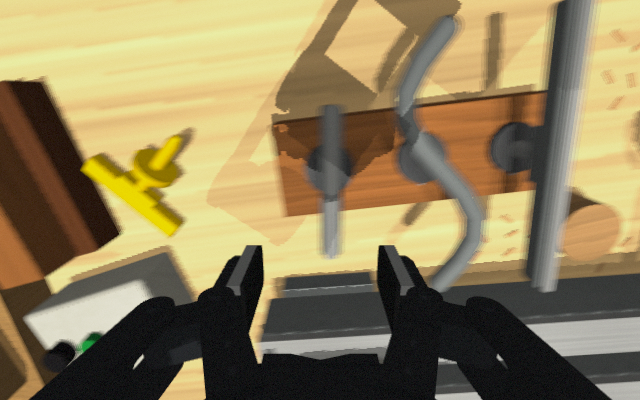

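The wrist view shows the short rest's bar from (332,104) to (332,258) between the fingers. The predicted position was about 7 px to the right. The curved rest is clear of the fingers at right.

Request:
send_rows --commands '[{"delta_pos": [-0.3,1.6,0],"yaw": 0},{"delta_pos": [0,0,0],"yaw": 0},{"delta_pos": [0,0,0],"yaw": 0}]'

```text
t: 3.12
tcp_pos: [0.5295, -0.3369, 0.246]
tool_rot: [0.069, 0.998, -0.004, 0.001]
force: [0.2, 0.4, -0.2]
finger_gap: 0.65
```

```bash
python3 - <<'E'
from h import *
s=manip.sense();C=cam('wrist');im=manip.snapshot('wrist');cv2.imwrite('pics/w3.png',im)
e=proj(C,[[.4652,-.321,.14],[.594,-.3404,.14]]);print('pred',e.round(1),s['tcp_pos'],s['t'])
H=cv2.cvtColor(im,cv2.COLOR_BGR2HSV)
x0,x1=int(e[:,0].min())-25,int(e[:,0].max())+20;y0,y1=int(e[0,1])-20,int(e[1,1])+12
k=np.zeros(H.shape[:2],np.uint8);k[y0:y1,x0:x1]=((H[y0:y1,x0:x1,1]<60)&(H[y0:y1,x0:x1,2]>55))*255
n,l,st,ce=cv2.connectedComponentsWithStats(k);i=1+np.argmax(st[1:,4]);print(st[i])
ys=np.arange(st[i,1]+3,st[i,1]+st[i,3]-3)
mx=np.array([np.median(np.where(l[y]==i)[0]) for y in ys]);w=np.array([(l[y]==i).sum() for y in ys])
print(list(zip(ys[::12],mx[::12],w[::12])))
g=w<24;p=np.polyfit(ys[g],mx[g],1)
E=[(np.polyval(p,y),y) for y in (st[i,1],st[i,1]+st[i,3])]
P=onplane(C,E,.139);d=P[1]-P[0];print(E,P.round(4),'mid',P.mean(0).round(4),np.linalg.norm(d),'ang',np.arctan2(d[1],d[0]))
print('jaw',2*np.arctan2(*s['tool_rot'][1::-1])) 
E
```

```text
pred [[329.6 111.6]
 [326.6 265.4]] [ 0.5295138 -0.3368545  0.2460448] 3.125
[ 301  110   48  155 3688]
[(np.int64(113), np.float64(324.0), np.int64(21)), (np.int64(125), np.float64(324.5), np.int64(22)), (np.int64(137), np.float64(324.0), np.int64(21)), (np.int64(149), np.float64(324.5), np.int64(22)), (np.int64(161), np.float64(324.0), np.int64(21)), (np.int64(173), np.float64(324.5), np.int64(48)), (np.int64(185), np.float64(324.0), np.int64(43)), (np.int64(197), np.float64(324.5), np.int64(20)), (np.int64(209), np.float64(324.5), np.int64(20)), (np.int64(221), np.float64(324.5), np.int64(20)), (np.int64(233), np.float64(324.5), np.int64(20)), (np.int64(245), np.float64(325.0), np.int64(19)), (np.int64(257), np.float64(324.5), np.int64(18))]
[(np.float64(324.13725446376276), np.int32(110)), (np.float64(324.8436208655303), np.int32(265))] [[ 0.4635 -0.3249  0.139 ]
 [ 0.594  -0.342   0.139 ]] mid [ 0.5288 -0.3335  0.139 ] 0.1315263340770271 ang -0.12981893047354576
jaw 3.0033791595777424
```

Request:
send_rows --commands '[{"delta_pos": [0,0.3,-2],"yaw": 0},{"delta_pos": [0,0,-2.5],"yaw": 0},{"delta_pos": [0,0,-2],"yaw": 0},{"delta_pos": [0,0,-1.5],"yaw": 0},{"delta_pos": [0,0,-1],"yaw": 0},{"delta_pos": [0,0,-0.5],"yaw": 0},{"delta_pos": [0,0,0],"yaw": 0}]'

```text
t: 4.05
tcp_pos: [0.5318, -0.3303, 0.1511]
tool_rot: [0.066, 0.998, -0.005, 0.004]
force: [0.4, -0.3, -0.3]
finger_gap: 0.648
```

Request:
send_rows --commands '[{"delta_pos": [-0.3,-0.3,0],"yaw": 0},{"delta_pos": [0,0,-1.5],"yaw": 0},{"delta_pos": [0,0,-1.5],"yaw": 0},{"delta_pos": [0,0,-1],"yaw": 0},{"delta_pos": [0,0,-0.7],"yaw": 0},{"delta_pos": [0,0,0],"yaw": 0},{"delta_pos": [0,0,0],"yaw": 0}]'

```text
t: 4.92
tcp_pos: [0.5287, -0.3341, 0.1012]
tool_rot: [0.066, 0.998, -0.006, 0.004]
force: [-0.7, -0.1, 1.1]
finger_gap: 0.65
```

Now centred on the bar at the right height, so I close.

Request:
send_rows --commands '[{"delta_pos": [0,0,0],"yaw": 0},{"delta_pos": [0,0,0],"yaw": 0},{"delta_pos": [0,0,0],"yaw": 0},{"delta_pos": [0,0,0],"yaw": 0},{"delta_pos": [0,0,0],"yaw": 0},{"delta_pos": [0,0,0],"yaw": 0}]' --grip 1 --force 60

```text
t: 5.68
tcp_pos: [0.5293, -0.3342, 0.1023]
tool_rot: [0.066, 0.998, -0.006, 0.005]
force: [1.0, 1.0, -0.1]
finger_gap: 0.198
```

Request:
send_rows --commands '[{"delta_pos": [0,0,1],"yaw": 0},{"delta_pos": [0,0,1.5],"yaw": 0},{"delta_pos": [0,0,1.5],"yaw": 0},{"delta_pos": [0,0,0],"yaw": 0}]'

```text
t: 6.18
tcp_pos: [0.5281, -0.3334, 0.1436]
tool_rot: [0.066, 0.998, -0.005, 0.003]
force: [0.2, -0.0, -5.3]
finger_gap: 0.2
```

Holding: the opening is 17 mm and it carries about 5 N. I'll lift clear of the other rests.

Request:
send_rows --commands '[{"delta_pos": [0,0,2.5],"yaw": 0},{"delta_pos": [0,0,3],"yaw": 0},{"delta_pos": [0,0,3],"yaw": 0},{"delta_pos": [0,0,2.5],"yaw": 0},{"delta_pos": [0,0,1.5],"yaw": 0},{"delta_pos": [0,0,0],"yaw": 0}]'

```text
t: 6.92
tcp_pos: [0.5254, -0.3311, 0.2704]
tool_rot: [0.066, 0.998, -0.003, 0.001]
force: [0.5, -0.3, -5.1]
finger_gap: 0.199
```

Request:
send_rows --commands '[{"delta_pos": [0.3,2,0],"yaw": -0.06},{"delta_pos": [0.5,3.6,0],"yaw": -0.12},{"delta_pos": [0.5,3.6,0],"yaw": -0.13},{"delta_pos": [0.5,3.6,0],"yaw": -0.13},{"delta_pos": [0.5,3.6,0],"yaw": -0.13},{"delta_pos": [0.5,3.6,0],"yaw": -0.13},{"delta_pos": [0.5,3.6,0],"yaw": -0.13},{"delta_pos": [0.5,3.6,0],"yaw": -0.13},{"delta_pos": [0.5,3.6,0],"yaw": -0.13},{"delta_pos": [0.5,3.6,0],"yaw": -0.13}]'

```text
t: 8.18
tcp_pos: [0.5659, 0.0232, 0.2548]
tool_rot: [0.644, 0.765, -0.0, -0.012]
force: [0.2, -0.8, -5.1]
finger_gap: 0.198
```

Request:
send_rows --commands '[{"delta_pos": [0.6,2.5,0],"yaw": -0.07},{"delta_pos": [0.5,2.3,0],"yaw": -0.07},{"delta_pos": [0.4,1.5,0],"yaw": -0.05},{"delta_pos": [0.2,0.8,0],"yaw": -0.03},{"delta_pos": [0,0,0],"yaw": 0},{"delta_pos": [0,0,0],"yaw": 0}]'

```text
t: 8.93
tcp_pos: [0.5778, 0.0997, 0.2457]
tool_rot: [0.725, 0.688, -0.004, -0.019]
force: [-0.1, 0.3, -6.1]
finger_gap: 0.199
```

```bash
python3 - <<'E'
from h import *
s=manip.sense();C=cam('wrist');im=manip.snapshot('wrist');t=manip.snapshot('top');sc=manip.snapshot('scene')
T,S=cam('top'),cam('scene')
print(s['tcp_pos'],s['tool_rot'],s['t'])
f=lambda im,c,w=100,h=75:cv2.resize(im[max(0,int(c[1])-h//2):,max(0,int(c[0])-w//2):][:h,:w],(400,300),interpolation=cv2.INTER_CUBIC)
m=[.586,.101,.11];ct,cs=proj(T,[m])[0],proj(S,[m])[0];print(ct,cs)
cv2.imwrite('pics/p1.png',np.vstack([np.hstack([f(t,ct),f(sc,cs-[0,15])]),np.hstack([cv2.resize(im,(400,300)),f(im,proj(C,[m])[0],240,180)])]));print(proj(C,[m]))
E
```

```text
[0.57778887 0.09974889 0.24565155] [ 0.7250819   0.68839929 -0.00427103 -0.01855861] 8.925
[225.21751233 159.89090245] [356.82087218 287.66841766]
[[334.33867637 186.77467528]]
```

View pics/p1.png

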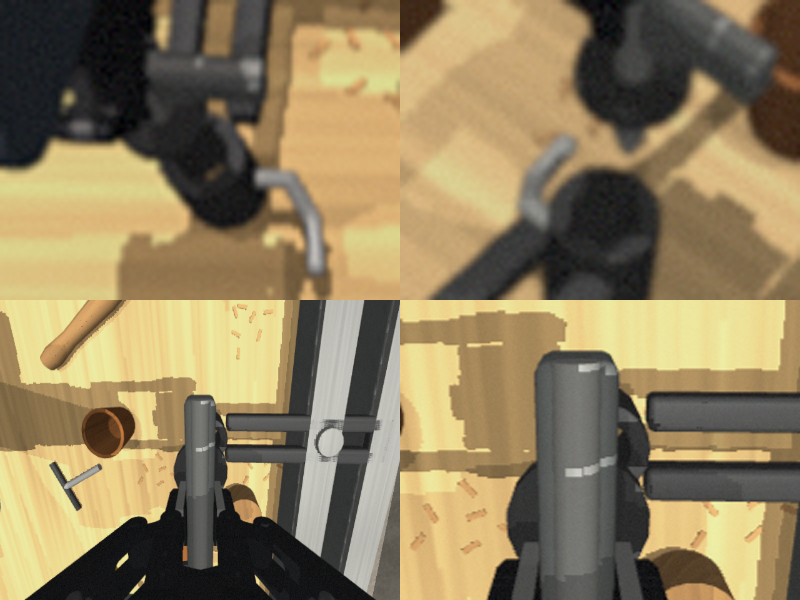

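The rest hangs upright about 45 mm above the tube and slightly short of it in x. As a third check on the bore, I'll use the earlier midway wrist picture (rim near (272,305)).

```bash
python3 - <<'E'
from h import *
K,d,_=cam('wrist');T=np.eye(4);T[:3,:3]=R.from_quat([6.60862254e-02,9.97812850e-01,-1.25074209e-03,-7.50637806e-04]).as_matrix();T[:3,3]=[0.46158828,0.16638892,0.24877472]
C=(K,d,np.linalg.inv(T@np.array(manip.get_calibration('wrist')['mount'])))
print(onplane(C,[(272,306),(268,306),(275,306),(272,302)],.11).round(4))
print(proj(C,[[.586,.101,.11]]))
cv2.imwrite('pics/w1c.png',cv2.resize(cv2.imread('pics/w1.png')[235:345,215:345],(780,600),interpolation=cv2.INTER_CUBIC))
E
```

```text
[[0.5836 0.0993 0.11  ]
 [0.5831 0.0952 0.11  ]
 [0.584  0.1024 0.11  ]
 [0.5788 0.1001 0.11  ]]
[[274.03980005 307.76511528]]
```

View pics/w1c.png

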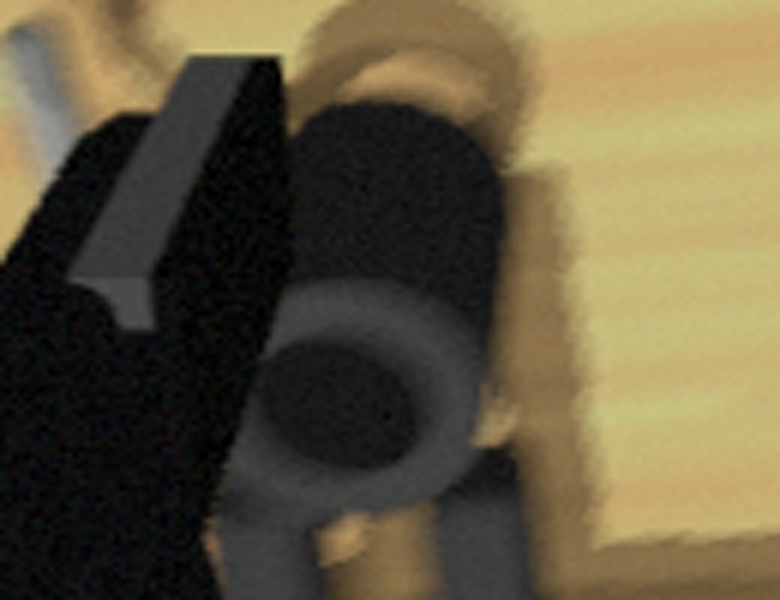

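Request:
send_rows --commands '[{"delta_pos": [0.6,0,0.2],"yaw": 0},{"delta_pos": [0.4,0,0],"yaw": 0},{"delta_pos": [0,0,0],"yaw": 0},{"delta_pos": [0,0,0],"yaw": 0}]'

```text
t: 9.57
tcp_pos: [0.5895, 0.0986, 0.2488]
tool_rot: [0.726, 0.688, -0.003, -0.018]
force: [0.7, 0.6, -5.6]
finger_gap: 0.203
```

The bore centre in the crop maps to about (272–275, 308), against a prediction of (274,308), so all three views agree. Lowering.

Request:
send_rows --commands '[{"delta_pos": [-0.15,0.1,-1],"yaw": 0},{"delta_pos": [0,0,-1.5],"yaw": 0},{"delta_pos": [0,0,-1.5],"yaw": 0},{"delta_pos": [0,0,-1],"yaw": 0},{"delta_pos": [0,0,0],"yaw": 0},{"delta_pos": [0,0,0],"yaw": 0}]'

```text
t: 10.32
tcp_pos: [0.5866, 0.0998, 0.1937]
tool_rot: [0.726, 0.688, -0.005, -0.019]
force: [-0.1, -0.8, -5.8]
finger_gap: 0.205
```

Request:
send_rows --commands '[{"delta_pos": [0.1,0,-0.8],"yaw": 0},{"delta_pos": [0,0,-0.8],"yaw": 0},{"delta_pos": [0,0,-0.8],"yaw": 0},{"delta_pos": [0,0,-0.6],"yaw": 0},{"delta_pos": [0,0,0],"yaw": 0}]'

```text
t: 10.95
tcp_pos: [0.5884, 0.0998, 0.1625]
tool_rot: [0.726, 0.688, -0.004, -0.018]
force: [-0.4, -0.8, -4.5]
finger_gap: 0.2
```

```bash
python3 - <<'E'
from h import *
s=manip.sense();t=manip.snapshot('top');sc=manip.snapshot('scene')
print(s['tcp_pos'],s['tool_rot'],s['force'],s['t'])
f=lambda im,c,w=100,h=75:cv2.resize(im[int(c[1])-h//2:,int(c[0])-w//2:][:h,:w],(400,300),interpolation=cv2.INTER_CUBIC)
cv2.imwrite('pics/p2.png',np.hstack([f(t,(232,155)),f(sc,(357,285))]))
E
```

```text
[0.58840547 0.09975899 0.16245472] [ 0.7257297   0.68772895 -0.00382027 -0.01818513] [-0.41953004 -0.7520252  -4.53738401] 10.95
```

View pics/p2.png

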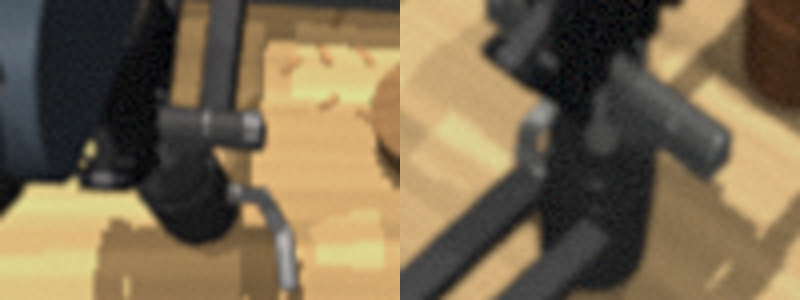

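The post is in the tube with the collar just above the rim, directly over it in both views, and there is no side load. I'll lower until contact.

Request:
send_rows --commands '[{"delta_pos": [0,0,-0.4],"yaw": 0},{"delta_pos": [0,0,-0.3],"yaw": 0},{"delta_pos": [0,0,-0.2],"yaw": 0},{"delta_pos": [0,0,0],"yaw": 0}]'

```text
t: 11.55
tcp_pos: [0.5894, 0.0997, 0.1541]
tool_rot: [0.726, 0.688, -0.003, -0.017]
force: [-0.1, 0.3, -4.8]
finger_gap: 0.206
```

Request:
send_rows --commands '[{"delta_pos": [-0.1,0,-0.2],"yaw": 0},{"delta_pos": [0,0,-0.2],"yaw": 0},{"delta_pos": [0,0,0],"yaw": 0}]'

```text
t: 11.92
tcp_pos: [0.5893, 0.1, 0.1533]
tool_rot: [0.726, 0.688, -0.002, -0.016]
force: [0.2, -0.8, -5.0]
finger_gap: 0.198
```

Request:
send_rows --commands '[{"delta_pos": [-0.2,0,-0.3],"yaw": 0},{"delta_pos": [0,0,-0.3],"yaw": 0},{"delta_pos": [0,0,0],"yaw": 0}]'

```text
t: 12.3
tcp_pos: [0.5894, 0.1003, 0.1533]
tool_rot: [0.726, 0.688, 0.001, -0.014]
force: [0.3, 0.4, -5.4]
finger_gap: 0.199
```

Request:
send_rows --commands '[{"delta_pos": [0,0,-0.5],"yaw": 0},{"delta_pos": [0,0,-0.5],"yaw": 0}]'

```text
t: 12.55
tcp_pos: [0.5898, 0.1011, 0.1525]
tool_rot: [0.725, 0.688, 0.002, -0.013]
force: [-10.2, -0.5, 31.7]
finger_gap: 0.204
```

Contact: the vertical load went from −5 N to +32 N at TCP z 0.1525, where the collar should seat. I'll relax, then release.

Request:
send_rows --commands '[{"delta_pos": [0,0,0],"yaw": 0},{"delta_pos": [0,0,0],"yaw": 0}]' --force 25

```text
t: 12.8
tcp_pos: [0.5899, 0.1011, 0.153]
tool_rot: [0.725, 0.688, 0.003, -0.012]
force: [-0.2, 0.3, -5.2]
finger_gap: 0.203
```

Request:
send_rows --commands '[{"delta_pos": [0,0,0],"yaw": 0},{"delta_pos": [0,0,0],"yaw": 0},{"delta_pos": [0,0,0],"yaw": 0},{"delta_pos": [0,0,0],"yaw": 0}]' --grip -0.3

```text
t: 13.3
tcp_pos: [0.5912, 0.1011, 0.1521]
tool_rot: [0.725, 0.688, 0.003, -0.012]
force: [-0.4, -0.4, 0.2]
finger_gap: 0.653
```

Request:
send_rows --commands '[{"delta_pos": [0,0,1.5],"yaw": 0},{"delta_pos": [0,0,2.5],"yaw": 0},{"delta_pos": [0,0,3],"yaw": 0},{"delta_pos": [0,0,3],"yaw": 0},{"delta_pos": [-3,-2,2],"yaw": 0},{"delta_pos": [-5,-5,1],"yaw": 0},{"delta_pos": [-5,-5,0],"yaw": 0},{"delta_pos": [-3,-5,0],"yaw": 0},{"delta_pos": [0,-5,0],"yaw": 0},{"delta_pos": [0,0,0],"yaw": 0}]'

```text
t: 14.55
tcp_pos: [0.44, -0.1133, 0.2958]
tool_rot: [0.724, 0.689, 0.008, -0.003]
force: [0.1, -1.4, 1.0]
finger_gap: 0.649
```

```bash
python3 - <<'E'
from h import *
s=manip.sense();t=manip.snapshot('top');sc=manip.snapshot('scene');cv2.imwrite('pics/tf.png',t);cv2.imwrite('pics/sf.png',sc)
print(s['tcp_pos'],s['force'],s['t'])
b=[[.586+.065*.053,.101+.065,.19],[.586-.065*.053,.101-.065,.19]]
print('pred ends top',proj(cam('top'),b).round(0).tolist(),'scene',proj(cam('scene'),b).round(0).tolist())
f=lambda im,c,w=130,h=100:cv2.resize(im[int(c[1])-h//2:,int(c[0])-w//2:][:h,:w],(390,300),interpolation=cv2.INTER_CUBIC)
cv2.imwrite('pics/p3.png',np.vstack([np.hstack([f(t,(232,155)),f(sc,(357,285))]),np.hstack([cv2.resize(t,(390,300)),cv2.resize(sc,(390,300))])]))
E
```

```text
[ 0.44003818 -0.11333596  0.2957934 ] [ 0.12541893 -1.37231767  1.04895886] 14.55
pred ends top [[188.0, 147.0], [247.0, 151.0]] scene [[389.0, 285.0], [332.0, 242.0]]
```

View pics/p3.png

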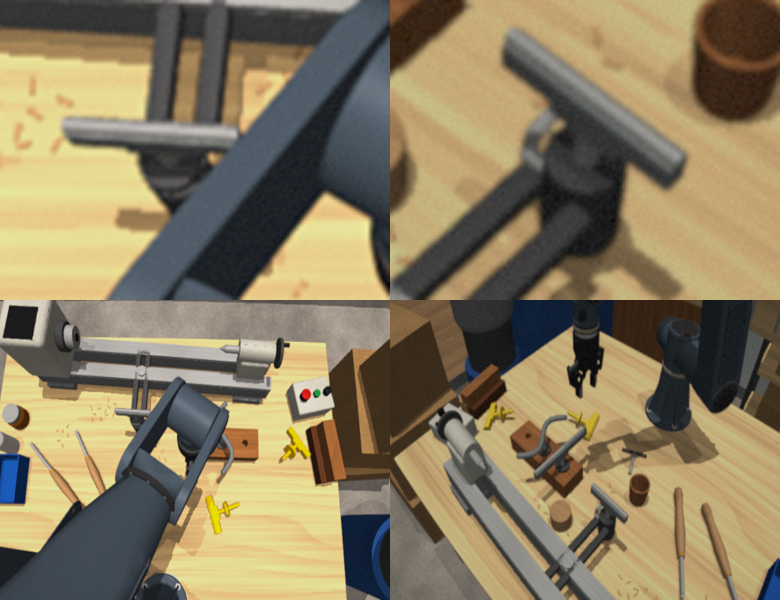

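```bash
python3 - <<'E'
from h import *
for nm,(x0,y0,x1,y1) in [('top',(180,140,250,158)),('scene',(326,236,398,300))]:
    H=cv2.cvtColor(cv2.imread(f'pics/{nm[0]}f.png'),cv2.COLOR_BGR2HSV);CC=cam(nm)
    k=np.zeros(H.shape[:2],np.uint8);k[y0:y1,x0:x1]=((H[y0:y1,x0:x1,1]<75)&(H[y0:y1,x0:x1,2]>75))*255
    n,l,st,ce=cv2.connectedComponentsWithStats(k);i=1+np.argmax(st[1:,4])
    r=cv2.minAreaRect(np.argwhere(l==i)[:,::-1].astype(np.float32));print(nm,st[i],r)
    bp=cv2.boxPoints(r);o=np.argsort(np.linalg.norm(bp-bp[0],axis=1))
    e=np.array([(bp[0]+bp[o[1]])/2,(bp[o[2]]+bp[o[3]])/2])
    for z in (.188,.183,.178):
        P=onplane(CC,e,z);d=P[0]-P[1];print(z,'mid',P.mean(0).round(4),'len',np.linalg.norm(d).round(4),'off y',np.arctan(-d[0]/d[1]).round(3))
E
```

```text
top [187 140  63  18 585] ((218.46038818359375, 146.39605712890625), (62.88634490966797, 16.61712074279785), 5.710592269897461)
0.188 mid [0.592  0.0998 0.188 ] len 0.1396 off y -0.092
0.183 mid [0.5938 0.1011 0.183 ] len 0.1404 off y -0.092
0.178 mid [0.5956 0.1023 0.178 ] len 0.1412 off y -0.092
scene [330 244  61  49 649] ((359.4337463378906, 268.0889892578125), (73.60025024414062, 9.351481437683105), 36.67435073852539)
0.188 mid [0.5936 0.1044 0.188 ] len 0.1332 off y -0.045
0.183 mid [0.5907 0.1026 0.183 ] len 0.1342 off y -0.045
0.178 mid [0.5878 0.1007 0.178 ] len 0.1351 off y -0.045
```

The two views cross at a bar height of about 0.187 m, as expected for a seated collar. The bar is parallel to the bed and the other rests stand as before, so I'm handing in.

```bash
python3 -c "
from station import manip
print(manip.sense()['t']);manip.sign_off()"
```

```text
14.65
the job is handed in; nothing more can be done
```

I lifted the short rest from the right-hand hole of the block and lowered its post into the banjo tube while still gripping it. Contact rose to about 32 N at the expected height. I then let go, backed the gripper well clear and handed the job in at 14.65 s.

**Last checks, after release:**
- **Position:** both views put the bar's middle at about (0.592, 0.102), some 6 mm from the measured bore centre (0.586, 0.101). The two views agree at a height of about 0.187 m, which matches a seated collar.
- **Angle:** the scene view puts the bar within about 0.01 rad of the bed direction. The top view was about 0.04 rad off; both are well inside the limit.
- **Other rests:** the long and curved rests look unmoved in the scene picture; I did not measure them. The arm partly hid the block in the top view.

**Disagreements:**
- **Top-view mask:** it picked up some of the banjo, so its bar length read 140 mm instead of 130. I trusted the scene view more.
- **Bar ends in the scene view:** they first read about 5–7 px lower than predicted. The mask measurement removed most of that.
- **Tool tilt:** the tool was about 2° off vertical while carrying the rest, down to about 1.5° by release.
- **Refused move:** one move call was refused because its rows had no yaw, and I resent it.

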